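# Hand the long tool case in through the returns-box flap

## Robot

A 6-joint arm with a two-finger parallel gripper is mounted at the origin on the work surface. World frame = base frame: x ahead of the robot, y to its left, z up, the work surface at z = 0. Lengths are in m, angles in rad, forces in N, time in s.
With the tool pointing down it reaches from about 0.375 to 0.9 m from the base axis. Payload 3.1 kg.
Tool frame: the origin (TCP) lies midway between the tips of the shut fingers; the grasp point (between the pads) lies 19 mm behind it; z points along the fingers, y is the line along which they close (so a half turn about z gives the same grasp; the last joint's range is limited). The gripper opens to 85 mm and grips with 20 to 120 N. Pads are 22 mm wide; open, the fingers measure 114 mm over their backs; the gripper's body (76 mm by 85 mm) begins 54 mm behind the grasp point. The pads swing forward as they close: fully open they stand 13 mm farther back than shut.
Start: joints at [1.141, 0.527, 1.433, -0, 1.181, -0.178], TCP at [0.156, 0.605, 0.231] pointing down, gripper open.
Joint ranges: [-3.08, 3.08], [-0.75, 2.2], [0.22, 2.44], [-1.43, 4.57], [0, 2.65], [-2.85, 2.85]. Speed limits (rad/s): [2.79, 2.79, 3.14, 3.14, 3.14, 3.14].

## Interface

Orientations are given as a unit quaternion [x, y, z, w].
In Python, from station import manip gives the robot as it stands.
- The arm moves only by the tool step_arm, never from a script. Its argument "targets" is text: rows parted by semicolons, each of 4 numbers parted by spaces: the shift along the tool's x, y, z in mm, then the turn about the tool's z in degrees. A call has 1 to 12 rows; each row is the pose to reach, as a shift and turn from the pose commanded when the call began, along the tool's axes at that moment; what a row does not reach only later rows make up. A row lasts 1/10 s, in which the tool goes at most 50 mm and 8.59 degrees, less where a joint would pass 70% of its speed; a pose out of reach is approached as far as the arm can. A call with a gripper value outside its range is refused whole. "gripper" is the closure, from 0 (fully open) to 1 (shut), set as the call begins (left out, the last holds). The fingers move at their own pace and stop on an object; "squeeze" is the grip in N (left out, the last holds). Time passes only in rows, so rows that repeat a pose let the fingers close. It gives the time, the measured TCP pose, the force, the opening and the grip force at its end, in the units of the state.
- manip.sense(): the state, without advancing time (a new reading comes with each control period).
- manip.snapshot(name): name is "side" or "top" or "wrist"; returns the picture (384x512x3 uint8, red, green, blue); there is no depth.
- manip.get_calibration(name): a dict with "fov_y" (degrees; the focal length in pixels is half the picture's height over the tangent of half this angle, whatever the lens; pixels are square), "cx", "cy" (the principal point, pixels), "k1" (the pictures are not rectified: a ray, as slopes to the right and down, at radius r is drawn at 1 + k1 r^2 times it, then the intrinsics apply), "extrinsics" (4x4, takes a point from camera to world coordinates); the wrist camera has in their place "tool_from_camera" (4x4, takes a point from camera to tool coordinates, whose origin is the TCP and whose axes are the flange's). Camera axes: x right, y down, z forward; pixel columns grow to the right and rows downward; lengths in m; the calibration is good to about 2 mm. A picture is of the moment at which its call begins: read the wrist's pose just before it. get_calibration takes no time and is no camera call.
- manip.sign_off(): hands the job in; it is judged then, once.
Trained networks look in the newest picture that a camera, given by its name, has taken for a name from the list of things; names that differ only in an ending like _2 or _b are one class to them, and where a whole thing is asked for, a point or a joint stands for the part that bears it (a point fixed in the world has none). Each returns a list of dicts, best first, with "p" (0 to 1); they miss things now and then, are a little off and sometimes report something else, mostly with a low value. They report only what shows in the picture. A call takes as long as a camera call. They do not tell look-alikes from the thing itself.
- manip.recognise(camera, query): "position" ([column, row] in pixels, amid what is visible of it).
- manip.masks_of(camera, query): "pixels" (384x512 bool, what is visible of it) and "position" ([column, row] in pixels, amid what is visible of it).
- manip.mark_of(camera, query): "position" ([column, row] in pixels: a listed point, or the origin of a listed thing).
The state is a dict: "t": time; "q": joint angles; "qd": joint speeds; "tau": joint torques, N m; "tcp_pos": TCP position; "tool_rot": TCP orientation; "force": force on the tool from outside, world axes, zero at the start; "ft_torque": the same for the moment, N m; "finger_gap": opening from 0.0 (shut) to 1.0 (fully open); "gripper_force": force on a finger pad.
Only numpy, scipy, OpenCV 4.12 (cv2) and the standard library are available. Lean on these libraries where they do the work, as an engineer would, in place of code of your own. Each camera call takes 0.05 s, during which the arm holds its last target. There are 200 camera calls.

## Task

The longest of the three grey tool cases is due back at the tool crib: post it long edge first through the sprung flap in the sloping top of the returns box, and push it right in until it drops inside and the flap snaps shut behind it. Do not disturb the other two cases or anything else on the bench.

Things in the scene. Friction and masses are not known exactly. Their poses are not given: they have to be found in the camera images.
- case_long: the case to return: a closed, rigid grey case 150 mm long (x), 30 mm thick (y), 88 mm tall (z), about 0.36 kg, standing on a long edge on the bench. Origin: centre of its underside; x along its length, z up. Of the three look-alike grey cases it is the longest; the three swap places.
- case_long_mid (a point): centre of the long case (44 mm above its underside)
- case_short: a bystander: the same kind of grey case, only 104 mm long (x), 30 mm thick, 88 mm tall. Origin: centre of its underside
- case_low: a bystander: a grey case 104 mm long (x), 40 mm thick, 64 mm tall. Origin: centre of its underside
- returns_box: grey steel returns drop box fixed to the bench, 240 mm deep (x), 260 mm wide (y), hollow, lined floor 6 mm up. Origin: centre of its underside; -x is its front, z up. Its flat top slopes at 20 degrees, 146 mm high at the front edge and 234 mm at the back: in the box's axes its outward normal is (-0.342, 0, 0.940) and up-slope is (0.940, 0, 0.342).
- mouth (a point): centre of the rectangular mouth in the sloping top, in the plane of the top, 190 mm above the box's origin; box's axes. The mouth is 170 mm long (box's y) and 50 mm wide (up-slope). Below it, square to the top, sleeve walls 70 mm deep guide the case at the front (low) side and both ends. The case goes in along the inward normal, its length along the box's y.
- flap (a joint): angle of the steel flap filling the mouth: 0 shut, flush with the top; grows as it swings down into the box, at most 1.45 rad. Hinged on the mouth's upper (back) edge, 51 mm long. Spring 0.10 N m when shut, 0.29 N m at 1.2 rad: it takes 10 to 18 N on the case to swing it open. The case drops free once its upper edge is about 50 mm below the top, past the flap's edge.
- flap_edge (a point): middle of the flap's free (rolled) edge, moving with the flap. With a case in the mouth this edge bears on its back face and presses it on the sleeve's front wall: a half-posted case usually stays stuck there and cannot be drawn back. Closed fingers fit into the mouth to push it on (set with the pair of fingers along the mouth's length); fingers spread astride the case do not.
- hammer: a bystander: hammer, 260 mm long, lying behind the cases; origin near its middle
- wrench: a bystander: wrench, 200 mm long, lying between the cases and the returns box; origin near its middle
- oil: a bystander: yellow oil bottle, 60 mm across, 150 mm tall, standing; origin: centre of its underside
- vblock: a bystander: steel vee block 90 by 50 by 52 mm; origin: centre of its underside
Things that resemble listed ones, but are neither listed nor needed, are in the scene too. What is shaped like the case_long but brown is not meant.

How it is judged:
By the outcome, as a careful person would: the job done as asked, in the order asked, and still so for the second after the job is handed in, with the robot touching nothing.
It also fails if it takes over 48 s, if anything falls off the work surface, if the arm or the gripper's body presses on something with over 40 N, if the wrist force passes 120 N, or if a joint passes its speed limit or range.

## Working session

There is one attempt and no reset: what is moved stays moved. The work goes in short steps, Python scripts to look and compute and a tool call to move; the robot and the scene stay as the last step left them, time stands still between calls to the robot, and variables do not carry over. Pictures are saved under pics/ and viewed, at most 10 in all, crops included, and the job is handed in when it is done.

Besides the shell and the picture viewer there is one more tool, called after "Call:" as name(argument=value, ...) on one line, values as JSON. step_arm: Moves the arm, as the interface text tells. Its arguments: {"type":"object","properties":{"targets":{"type":"string"},"gripper":{"type":"number"},"squeeze":{"type":"number"}},"required":["targets"]}

```bash
mkdir -p pics; ls
cat > h.py <<'E'
import numpy as np, cv2
from station import manip
from scipy.spatial.transform import Rotation as R
def cam(n):
    c=manip.get_calibration(n); f=192/np.tan(np.radians(c['fov_y'])/2)
    if 'extrinsics' in c: T=np.array(c['extrinsics'])
    else:
        s=manip.sense(); W=np.eye(4); W[:3,:3]=R.from_quat(s['tool_rot']).as_matrix(); W[:3,3]=s['tcp_pos']
        T=W@np.array(c['tool_from_camera'])
    return dict(f=f,cx=c['cx'],cy=c['cy'],k1=c['k1'],T=T)
def proj(c,P):
    P=np.atleast_2d(P); p=(P-c['T'][:3,3])@c['T'][:3,:3]; s=p[:,:2]/p[:,2:]
    return s*(1+c['k1']*(s**2).sum(1,keepdims=True))*c['f']+[c['cx'],c['cy']]
def ray(c,px):
    K=np.array([[c['f'],0,c['cx']],[0,c['f'],c['cy']],[0,0,1.]])
    u=cv2.undistortPoints(np.array([[px]],float),K,np.array([c['k1'],0,0,0,0.]))[0,0]
    return c['T'][:3,3],c['T'][:3,:3]@np.array([u[0],u[1],1])
def onz(c,px,z):
    o,d=ray(c,px); return o+d*(z-o[2])/d[2]
def save(n,name):
    im=np.asarray(manip.snapshot(n)); cv2.imwrite(f'pics/{name}.png',im[:,:,::-1]); return im
E
python3 - <<'E'
from h import *
a=save('top','top0'); b=save('side','side0')
cv2.imwrite('pics/both.png',np.hstack([a,b])[:,:,::-1][:, :, :] if 0 else cv2.resize(np.vstack([a,b]),(512,768))[:,:,::-1])
for n in('top','side'):
    c=cam(n); print(n,c['f'],c['cx'],c['cy'],c['k1'],c['T'].round(3).tolist())
    for q in('case_long','case_short','case_low','returns_box','mouth','flap_edge'):
        for d in manip.mark_of(n,q)[:4]: print(n,q,round(d['p'],2),np.round(d['position'],1), onz(c,d['position'],0 if q[0] in'cr' else .19).round(3))
s=manip.sense();print(s)
E
```

```text
pics
top 395.6587017224376 258.5685646382212 192.05976784985086 -0.023486757475598898 [[-0.022, -0.992, 0.121, 0.365], [-1.0, 0.024, 0.013, -0.03], [-0.016, -0.121, -0.993, 1.378], [0.0, 0.0, 0.0, 1.0]]
top case_long 0.86 [309.3 203.6] [ 0.489 -0.188  0.   ]
top case_long 0.73 [336.7 255.8] [ 0.307 -0.276  0.   ]
top case_short 0.58 [277.3 197.9] [ 0.512 -0.077  0.   ]
top case_low 0.9 [343.9 198.9] [ 0.502 -0.31   0.   ]
top mouth 0.58 [156.1 174.3] [0.573 0.298 0.19 ]
top flap_edge 0.8 [162.3 179.6] [0.556 0.278 0.19 ]
top flap_edge 0.26 [300.2 131.5] [ 0.695 -0.147  0.19 ]
side 410.91579435451325 256.5822038186206 196.70537018318421 -0.05915371871057498 [[0.809, -0.318, 0.494, 0.033], [-0.587, -0.439, 0.68, -0.712], [0.0, -0.84, -0.542, 0.682], [0.0, 0.0, 0.0, 1.0]]
side case_long 0.83 [279.5 281.1] [ 0.484 -0.181  0.   ]
side case_long 0.57 [245.4 351. ] [ 0.311 -0.292  0.   ]
side case_short 0.64 [262.2 251.5] [ 0.514 -0.073  0.   ]
side case_low 0.95 [327.1 315.3] [ 0.502 -0.321  0.   ]
side returns_box 0.88 [209.6 181.3] [0.584 0.308 0.   ]
side returns_box 0.4 [204.5 134.1] [0.756 0.641 0.   ]
side mouth 0.69 [208.1 128.8] [0.582 0.291 0.19 ]
side flap_edge 0.58 [200.3 138.7] [0.529 0.244 0.19 ]
{'t': 0.7, 'q': array([ 1.14052886e+00,  5.27452047e-01,  1.43270764e+00,  1.05846260e-06,
        1.18138910e+00, -1.78483211e-01]), 'qd': array([-0.0004481 , -0.00075436,  0.00096429, -0.00059936,  0.00149776,
        0.00016644]), 'tau': array([-6.42541145e-04, -4.42169130e+01, -1.78385049e+01, -1.18494054e-04,
        6.60405294e-04, -7.79480480e-07]), 'tcp_pos': array([0.15565962, 0.60528356, 0.23133745]), 'tool_rot': array([1.25560050e-01, 9.92086021e-01, 2.10711506e-05, 6.10601937e-06]), 'force': array([-1.07305784,  0.45387285, -0.02182293]), 'ft_torque': array([ 0.06248854,  0.03675104, -0.04267957]), 'gripper_force': 0.0, 'finger_gap': 1.000271941521365}
```

Run:
```python
import cv2,numpy as np
a=cv2.imread('pics/top0.png');b=cv2.imread('pics/side0.png')
cv2.imwrite('pics/v1.png',cv2.resize(a[80:300,90:390],(800,587),interpolation=cv2.INTER_CUBIC))
cv2.imwrite('pics/v2.png',cv2.resize(b,(800,600)))
```

```text
(no output)
```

View pics/v1.png

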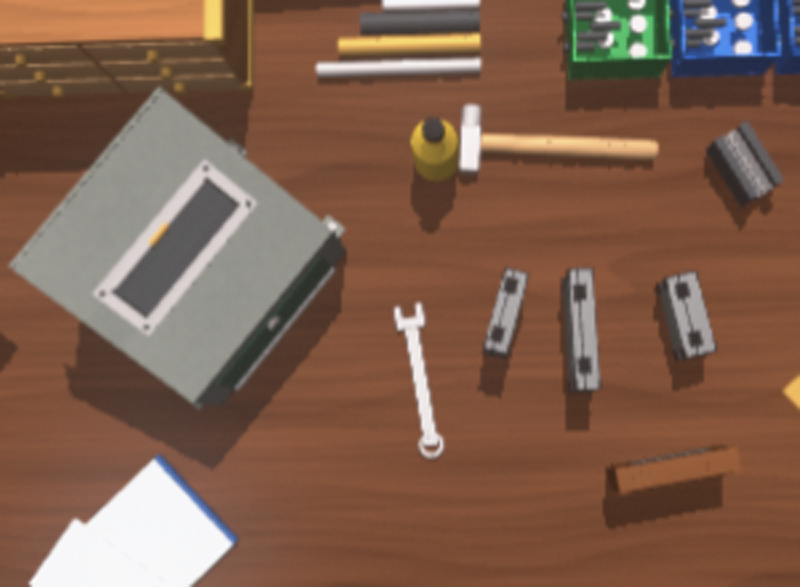

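View pics/v2.png

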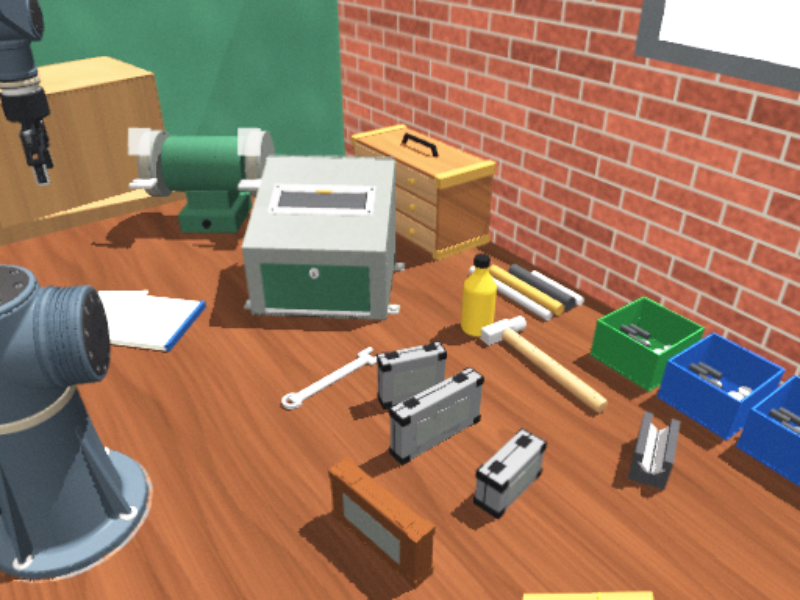

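```bash
cat >> h.py <<'E'
from scipy.optimize import minimize
BOX=np.array([[x,y,z] for y in(-.13,.13) for x,z in((-.12,0),(.12,0),(-.12,.146),(.12,.234))])
CASE=np.array([[x,y,z] for x in(-.075,.075) for y in(-.015,.015) for z in(0,.088)])
def place(p,V): return V@R.from_euler('z',p[2]).as_matrix().T+[p[0],p[1],0]
def iou(p,V,views):
    s=0
    for c,m in views:
        h=cv2.convexHull(proj(c,place(p,V)).astype(np.float32))
        im=np.zeros((384*4,512*4),np.uint8); cv2.fillConvexPoly(im,np.round((h+.5)*4*16).astype(np.int32),1,shift=4)
        im=cv2.resize(im.astype(np.float32),(512,384),interpolation=cv2.INTER_AREA)
        s+=np.minimum(im,m).sum()/np.maximum(im,m).sum()
    return -s/len(views)
def fit(V,views,p0):
    best=None
    for sc in(.02,.006):
        S=np.array([p0]+[np.array(p0)+d for d in np.diag([sc,sc,sc*8])])
        r=minimize(iou,p0,args=(V,views),method='Nelder-Mead',options=dict(initial_simplex=S,xatol=1e-4,fatol=1e-5)); p0=r.x
    return r.x,-r.fun
E
python3 - <<'E'
from h import *
save('top','t1');save('side','s1')
B=np.array([.58,.305]);out={}
for q,V,xy in(('returns_box',BOX,(.58,.305)),('case_long',CASE,(.487,-.185))):
    vs=[]
    for n in('top','side'):
        c=cam(n); uv=proj(c,[*xy,.05])[0]
        ms=[d for d in manip.masks_of(n,q)]
        ms.sort(key=lambda d:np.hypot(*(np.array(d['position'])-uv)))
        d=ms[0]; print(q,n,d['p'],d['position'],uv,d['pixels'].sum()); vs.append((c,d['pixels'].astype(np.float32)))
    for v in (vs,vs[:1],vs[1:]):
        print(q,*max((fit(V,v,[*xy,y]) for y in((.6,.9) if q[0]=='r' else (0.,.15))),key=lambda r:r[1]))
E
```

```text
Traceback (most recent call last):
IndexError: list index out of range
```

Run:
```python
from h import *
save('top','t1');save('side','s1')
for q,V,xy in(('returns_box',BOX,(.58,.305)),('case_long',CASE,(.487,-.185))):
    vs=[]
    for n in('top','side'):
        c=cam(n); uv=proj(c,[*xy,.05])[0]
        ms=list(manip.masks_of(n,q))
        if q[0]=='r' : ms+=list(manip.masks_of(n,'mouth'))
        print(q,n,[(round(d['p'],2),np.round(d['position']),d['pixels'].sum()) for d in ms])
        ms=[d for d in ms if np.hypot(*(np.array(d['position'])-uv))<(40 if q[0]=='r' else 15)]
        if ms: vs.append((c,max(ms,key=lambda d:d['pixels'].sum())['pixels'].astype(np.float32)))
    for v in ((vs,vs[:1],vs[1:]) if len(vs)>1 else (vs,)):
        print(q,*max((fit(V,v,[*xy,y]) for y in((.6,.9) if q[0]=='r' else (0.,.15))),key=lambda r:r[1]))
```

```text
returns_box top [(0.78, array([161., 176.]), np.int64(8150)), (0.75, array([158., 178.]), np.int64(8032))]
returns_box side [(0.76, array([206., 152.]), np.int64(9574)), (0.16, array([346., 227.]), np.int64(1109)), (0.77, array([208., 156.]), np.int64(9196))]
returns_box [0.57847002 0.29930413 0.87758652] 0.9686383605003357
returns_box [0.57729339 0.29911634 0.88426489] 0.9756757616996765
returns_box [0.58144554 0.30309515 0.86156363] 0.971146821975708
case_long top [(0.69, array([342., 256.]), np.int64(514)), (0.62, array([307., 203.]), np.int64(550))]
case_long side [(0.94, array([275., 265.]), np.int64(2225)), (0.83, array([246., 334.]), np.int64(2798))]
case_long [ 0.4845542  -0.17582806  0.0279965 ] 0.9364575147628784
case_long [ 0.48273839 -0.17605805  0.02408186] 0.9464658498764038
case_long [ 0.48749921 -0.17441225  0.04142112] 0.9578511714935303
```

```bash
cat >> h.py <<'E'
def goto(pos,xdeg):
    s=manip.sense(); M=R.from_quat(s['tool_rot']).as_matrix()
    d=M.T@(np.array(pos)-s['tcp_pos'])*1000
    cur=np.degrees(np.arctan2(M[1,0],M[0,0])); t=-((xdeg-cur+180)%360-180)
    print('tcp',np.round(s['tcp_pos'],4),'xdeg',round(cur,2),'-> row',np.round(d,1),round(t,2),'norm',np.linalg.norm(d).round())
E
python3 - <<'E'
from h import *
print(np.array(manip.get_calibration('wrist')['tool_from_camera']).round(3).tolist(),manip.get_calibration('wrist')['fov_y'])
goto((.54,.26,.45),140.3); goto((.156,.605,.45),165.6)
E
```

```text
[[0.0, -0.945, -0.326, 0.085], [1.0, 0.0, -0.0, -0.001], [0.0, -0.326, 0.945, -0.142], [0.0, 0.0, 0.0, 1.0]] 60.26165515851855
tcp [0.1557 0.6053 0.2313] xdeg 165.57 -> row [-458.2 -238.6 -218.7] 25.27 norm 561.0
tcp [0.1557 0.6053 0.2313] xdeg 165.57 -> row [-4.000e-01 -2.000e-01 -2.187e+02] -0.03 norm 219.0
```

Call:
step_arm(targets="-40 -20 -45 0;-80 -40 -90 5;-450 -210 -130 25;-450 -210 -130 25;-450 -210 -130 25;-450 -210 -130 25;-450 -210 -130 25;-450 -210 -130 25;-450 -210 -130 25;-450 -210 -130 25;-450 -210 -130 25;-450 -210 -130 25", gripper=0, squeeze=60)

```text
t: 2.45
tcp_pos: [0.543, 0.2867, 0.3616]
tool_rot: [0.34, 0.94, 0.0, 0.001]
force: [-0.5, -0.6, -0.9]
finger_gap: 1.005
gripper_force: 0.0
```

Run:
```python
from h import *
s=manip.sense(); print(s['t'],s['tcp_pos'],s['qd'].round(3))
c=cam('wrist'); im=save('wrist','w1')
p=[.5785,.2995,.877]
def P(u,v): # mouth coords
    return place(p,np.array([[.94*a,b,.19+.342*a] for a,b in zip(u,v)]))
uv=proj(c,P([-.025,-.025,.025,.025],[-.085,.085,.085,-.085])); print(uv.round(1))
for q in('mouth','flap_edge'): print(q,[(d['p'],np.round(d['position'],1)) for d in manip.mark_of('wrist',q)])
g=im.copy(); cv2.polylines(g,[np.round(uv).astype(np.int32)],True,(255,0,0),1)
cv2.imwrite('pics/w1o.png',cv2.resize(g,(800,600))[:,:,::-1])
goto((.484,-.176,.25),181.6)
```

```text
2.45 [0.54301021 0.28666938 0.36163297] [ 0.064 -0.019  0.057  0.048  0.019  0.027]
[[262.6 253.8]
 [264.2  95.5]
 [317.1  96.9]
 [307.1 261.9]]
mouth [(0.71, array([287.2, 185.2]))]
flap_edge [(0.89, array([263.6, 178.6])), (0.56, array([ 80.5, 254.4]))]
tcp [0.5384 0.29   0.3609] xdeg 140.57 -> row [-254.1 -394.4  110.9] -41.03 norm 482.0
```

View pics/w1o.png

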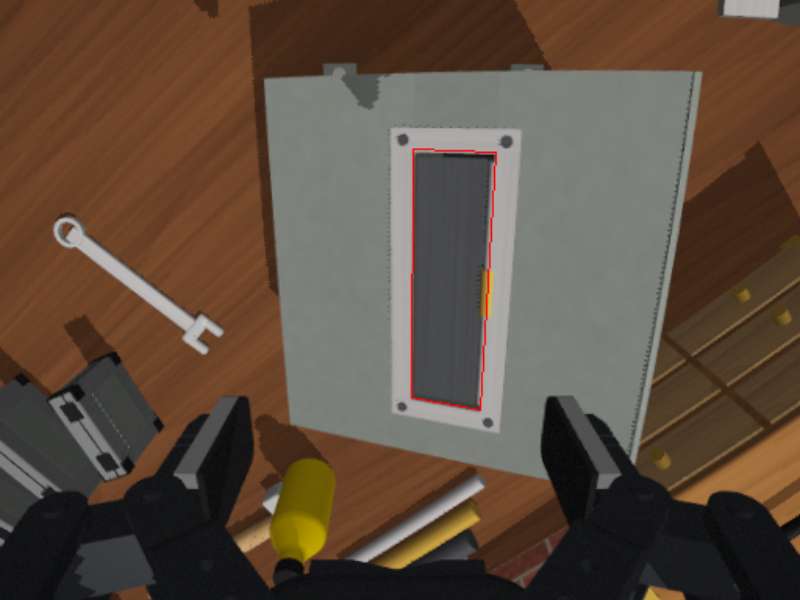

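Run:
```python
from h import *
from scipy.optimize import least_squares
s=manip.sense(); print(s['t'],s['tcp_pos'],s['qd'].round(3))
c=cam('wrist'); im=save('wrist','w2')
p=[.5785,.2995,.877]
V=np.array([[.94*a,b,.19+.342*a] for a,b in zip([-.025,-.025,.025,.025],[-.085,.085,.085,-.085])])
uv=proj(c,place(p,V)); print(uv.round(1))
g=im.max(2).astype(np.uint8); big=np.zeros_like(g); h=cv2.convexHull(np.float32(uv)); 
cv2.fillConvexPoly(big,np.int32(h),255); big=cv2.dilate(big,np.ones((11,11)))
m=((g<125)&(big>0)).astype(np.uint8); m=cv2.morphologyEx(cv2.morphologyEx(m,cv2.MORPH_CLOSE,np.ones((9,9))),cv2.MORPH_OPEN,np.ones((9,9)))
print(m.sum()); ct=max(cv2.findContours(m,0,1)[0],key=cv2.contourArea)
f,sc=fit(V,[(c,m.astype(np.float32))],p); print('fit',f,sc); print(iou(p,V,[(c,m.astype(np.float32))]))
print(cv2.approxPolyDP(ct,4,True)[:,0].tolist())
goto((.484,-.176,.25),181.6)
```

```text
2.6 [0.53838105 0.28999942 0.36094097] [ 0.025 -0.007  0.01  -0.004 -0.002 -0.003]
[[262.8 259.4]
 [265.4 102.5]
 [318.  104.5]
 [307.1 267.9]]
7391
fit [0.57834198 0.29756019 0.88211666] 0.9447082877159119
-0.9283354
[[266, 105], [263, 261], [305, 267], [315, 106]]
tcp [0.538  0.2905 0.361 ] xdeg 140.63 -> row [-254.3 -394.8  111. ] -40.97 norm 483.0
```

Call:
step_arm(targets="-254 -395 110 -41;-254 -395 110 -41;-254 -395 110 -41;-254 -395 110 -41;-254 -395 110 -41;-254 -395 110 -41;-254 -395 110 -41;-254 -395 110 -41;-254 -395 110 -41;-254 -395 110 -41;-254 -395 110 -41;-254 -395 110 -41")

```text
t: 3.85
tcp_pos: [0.4841, -0.176, 0.251]
tool_rot: [-0.013, 1.0, 0.001, -0.0]
force: [-0.6, -0.1, -0.0]
finger_gap: 0.998
gripper_force: 0.0
```

Call:
step_arm(targets="0 0 0 0;0 0 0 0;0 0 0 0")

```text
t: 4.15
tcp_pos: [0.4848, -0.175, 0.2518]
tool_rot: [-0.015, 1.0, -0.0, 0.0]
force: [-0.3, 0.2, 0.4]
finger_gap: 0.999
gripper_force: 0.0
```

Run:
```python
from h import *
s=manip.sense(); print(s['t'],s['tcp_pos'],s['qd'].round(3))
c=cam('wrist'); im=save('wrist','w3')
p=[.4845,-.176,.028]
V=CASE[CASE[:,2]>.05]; 
ms=manip.masks_of('wrist','case_long'); print([(d['p'],d['position'],d['pixels'].sum()) for d in ms],proj(c,[.4845,-.176,.088]))
for d in ms[:1]: print(fit(CASE,[(c,d['pixels'].astype(np.float32))],p))
hull=cv2.convexHull(proj(c,place(p,V)).astype(np.float32))
g=im.copy(); cv2.polylines(g,[np.int32(np.round(hull))],True,(255,0,0),1)
cv2.imwrite('pics/w3o.png',cv2.resize(g,(800,600))[:,:,::-1])
goto((.484,-.176,.25),181.6)
```

```text
4.15 [ 0.4848447  -0.17499831  0.25176682] [-0.006  0.004 -0.004 -0.002 -0.    -0.001]
[(0.72, [252.5, 160.1], np.int64(4817)), (0.58, [101.9, 6.2], np.int64(729))] [[253.29281275 167.85719587]]
(array([ 0.48386864, -0.17709833,  0.02945214]), np.float64(0.9730225205421448))
tcp [ 0.4848 -0.1755  0.2516] xdeg -178.31 -> row [ 0.8 -0.4  1.6] 0.09 norm 2.0
```

View pics/w3o.png

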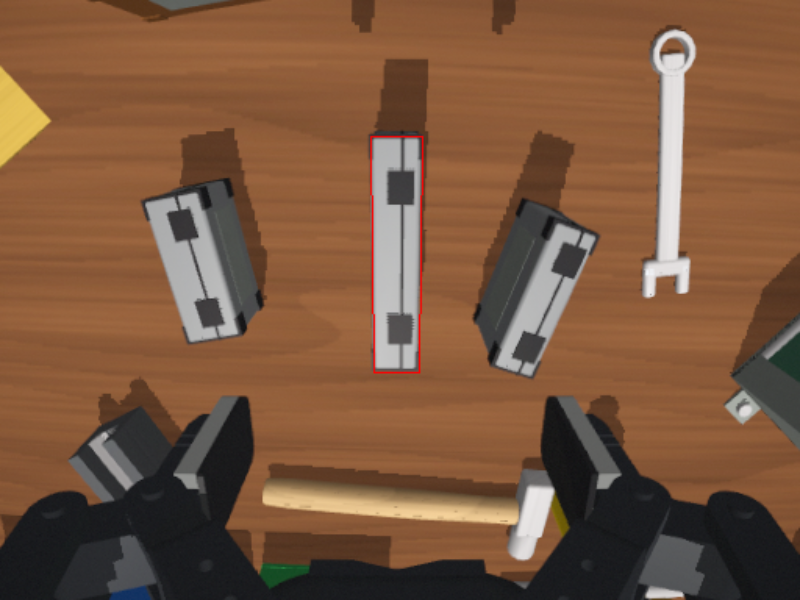

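Call:
step_arm(targets="1 -1 45 0;1 -1 90 0;1 -1 135 0;1 -1 165 0;1 -1 184 0;1 -1 184 0;1 -1 184 0;1 -1 184 0;1 -1 184 0")

```text
t: 5.15
tcp_pos: [0.4845, -0.1781, 0.0687]
tool_rot: [-0.014, 1.0, -0.001, 0.001]
force: [0.2, -0.3, -0.2]
finger_gap: 0.999
gripper_force: 0.0
```

Call:
step_arm(targets="0 0 0 0;0 0 0 0;0 0 0 0;0 0 0 0;0 0 0 0;0 0 0 0;0 0 0 0;0 0 0 0", gripper=1, squeeze=90)

```text
t: 5.95
tcp_pos: [0.4836, -0.1775, 0.0678]
tool_rot: [-0.014, 1.0, 0.0, 0.0]
force: [-0.3, 2.0, 5.5]
finger_gap: 0.33
gripper_force: 89.2
```

Call:
step_arm(targets="0 0 -20 0;0 0 -60 0;0 0 -105 0;0 0 -155 0;0 0 -205 0;0 0 -252 0;0 0 -252 0;0 0 -252 0;0 0 -252 0")

```text
t: 6.85
tcp_pos: [0.482, -0.1767, 0.3171]
tool_rot: [-0.014, 1.0, 0.001, -0.002]
force: [-0.3, 0.6, -2.9]
finger_gap: 0.331
gripper_force: 89.7
```

```bash
cat >> h.py <<'E'
PB=np.array([.5784,.2990]); PSI=np.radians(50.4); F=np.array([np.cos(PSI),np.sin(PSI)])
def mw(u,n,extra=0): # mouth coords mm -> world m, extra mm along box x
    x=.9397*u-.342*n+extra; return np.r_[PB+F*x/1000, .19+(.342*u+.9397*n)/1000]
def tcp_for(u0,n0,H=.0675): return mw(u0,n0,15)+[0,0,H]
E
python3 - <<'E'
from h import *
s=manip.sense(); print(s['t'],s['finger_gap'],s['gripper_force'],s['force'])
goto(tcp_for(-16,40),140.4)
E
```

```text
6.85 0.3314076639712069 89.66386914253235 [-0.25682521  0.62356891 -2.88221107]
tcp [ 0.482  -0.1767  0.3171] xdeg -178.43 -> row [-100.5  462.5   28.4] 41.17 norm 474.0
```

Call:
step_arm(targets="-100 462 -2 41;-100 462 -2 41;-100 462 -2 41;-100 462 -2 41;-100 462 -2 41;-100 462 -2 41;-100 462 -2 41;-100 462 -2 41;-100 462 -2 41;-100 462 -2 41;-100 462 -2 41;-100 462 -2 41")

```text
t: 8.05
tcp_pos: [0.5693, 0.2877, 0.3176]
tool_rot: [0.336, 0.942, -0.002, -0.003]
force: [-0.3, -0.2, -3.7]
finger_gap: 0.333
gripper_force: 90.4
```

Call:
step_arm(targets="0 0 15 0;0 0 28 0;0 0 28 0;0 0 28 0")

```text
t: 8.45
tcp_pos: [0.5705, 0.2857, 0.2924]
tool_rot: [0.338, 0.941, -0.001, -0.001]
force: [-0.4, 0.7, -2.1]
finger_gap: 0.332
gripper_force: 90.4
```

Run:
```python
from h import *
s=manip.sense(); print(s['t'],s['finger_gap'],s['gripper_force'],s['force'])
for d in(-40,-15,0,10,20,30,36,42): goto(tcp_for(-16-.18*max(d,0),-d),140.4)
im=save('wrist','w4'); a=save('side','s4')
cv2.imwrite('pics/w4c.png',np.vstack([cv2.resize(im,(400,300)),cv2.resize(a[80:240,110:324],(400,300))])[:,:,::-1])
```

```text
8.45 0.3315367657582348 90.38169622421265 [-0.41518847  0.67043132 -2.13430628]
tcp [0.5705 0.2857 0.2924] xdeg 140.49 -> row [2.4 1.6 2.8] 0.09 norm 4.0
tcp [0.5705 0.2857 0.2924] xdeg 140.49 -> row [ 2.4 10.2 26.2] 0.09 norm 28.0
tcp [0.5705 0.2857 0.2924] xdeg 140.49 -> row [ 2.3 15.3 40.3] 0.09 norm 43.0
tcp [0.5705 0.2857 0.2924] xdeg 140.49 -> row [ 2.3 17.1 50.3] 0.09 norm 53.0
tcp [0.5705 0.2857 0.2924] xdeg 140.49 -> row [ 2.3 18.8 60.3] 0.09 norm 63.0
tcp [0.5705 0.2857 0.2924] xdeg 140.49 -> row [ 2.3 20.6 70.4] 0.09 norm 73.0
tcp [0.5705 0.2857 0.2924] xdeg 140.49 -> row [ 2.3 21.6 76.4] 0.09 norm 79.0
tcp [0.5705 0.2857 0.2924] xdeg 140.49 -> row [ 2.3 22.7 82.4] 0.09 norm 85.0
```

View pics/w4c.png

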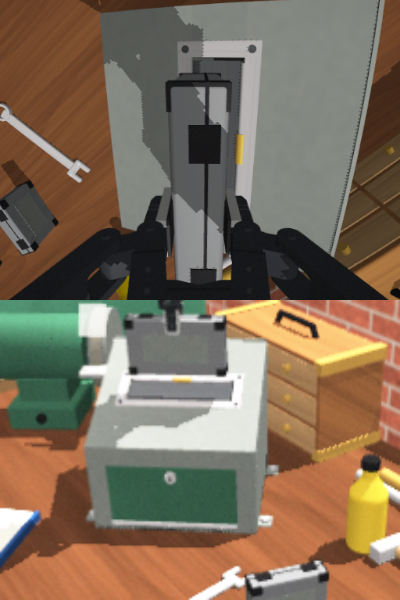

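Call:
step_arm(targets="2 10 26 0;2 15 40 0;2 16 45 0;2 17 50 0;2 18 55 0;2 19 60 0;2 19 60 0;2 19 60 0")

```text
t: 9.35
tcp_pos: [0.5791, 0.2998, 0.2331]
tool_rot: [0.337, 0.941, -0.004, -0.002]
force: [-4.0, -5.2, 0.8]
finger_gap: 0.328
gripper_force: 90.9
```

Run:
```python
from h import *
s=manip.sense(); print(s['t'],s['finger_gap'],s['gripper_force'],s['force'],s['ft_torque'])
for d in(20,30,36,42): goto(tcp_for(-16-.18*max(d,0),-d),140.4)
im=save('wrist','w5'); a=save('side','s5')
cv2.imwrite('pics/w5c.png',np.vstack([cv2.resize(im,(400,300)),cv2.resize(a[80:240,110:324],(400,300))])[:,:,::-1])
```

```text
9.35 0.32809418845493593 90.92762589454651 [-3.99288087 -5.15882594  0.76309125] [-1.39174935  0.76450859 -0.23389924]
tcp [0.5791 0.2998 0.2331] xdeg 140.55 -> row [-0.   2.4  1.1] 0.15 norm 3.0
tcp [0.5791 0.2998 0.2331] xdeg 140.55 -> row [-0.   4.2 11.1] 0.15 norm 12.0
tcp [0.5791 0.2998 0.2331] xdeg 140.55 -> row [-0.   5.3 17.1] 0.15 norm 18.0
tcp [0.5791 0.2998 0.2331] xdeg 140.55 -> row [-0.   6.4 23.1] 0.15 norm 24.0
```

View pics/w5c.png

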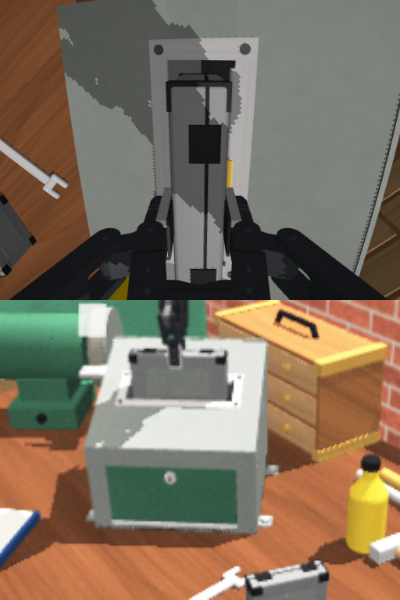

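Call:
step_arm(targets="0 1 5 0;0 2 10 0;0 3 14 0;0 3 18 0;0 4 22 0;0 4 22 0;0 4 22 0")

```text
t: 10.15
tcp_pos: [0.5823, 0.3043, 0.2106]
tool_rot: [0.338, 0.941, -0.003, -0.002]
force: [-3.8, -4.8, -2.0]
finger_gap: 0.33
gripper_force: 90.6
```

Run:
```python
from h import *
s=manip.sense(); f=s['force']; print(s['t'],s['finger_gap'],s['gripper_force'],'f',f[:2]@F,f[2],s['ft_torque'])
for d in(36,42,45): goto(tcp_for(-16-.18*max(d,0),-d),140.4)
```

```text
10.15 0.3304089795256794 90.59239268302917 f -6.18036130625888 -2.007552297964585 [-1.07039265  0.75373313 -0.34246277]
tcp [0.5823 0.3043 0.2106] xdeg 140.54 -> row [-0.4 -0.4 -5.4] 0.14 norm 5.0
tcp [0.5823 0.3043 0.2106] xdeg 140.54 -> row [-0.4  0.7  0.6] 0.14 norm 1.0
tcp [0.5823 0.3043 0.2106] xdeg 140.54 -> row [-0.4  1.2  3.6] 0.14 norm 4.0
```

Call:
step_arm(targets="0 0 0 0;0 0 0 0;0 0 0 0;0 0 0 0", gripper=0.45, squeeze=40)

```text
t: 10.55
tcp_pos: [0.5846, 0.3065, 0.212]
tool_rot: [0.337, 0.941, 0.001, 0.001]
force: [-0.2, 0.9, 0.9]
finger_gap: 0.551
gripper_force: 0.0
```

Call:
step_arm(targets="0 -5 0 0;0 -10 0 0;0 -14 0 0;0 -18 0 0;0 -22 0 0;0 -25 0 0;0 -28 0 0;0 -28 0 0")

```text
t: 11.35
tcp_pos: [0.5652, 0.2835, 0.2109]
tool_rot: [0.337, 0.941, -0.001, -0.001]
force: [-0.4, -0.3, -0.3]
finger_gap: 0.548
gripper_force: 0.0
```

Run:
```python
from h import *
s=manip.sense(); f=s['force']; print(s['t'],s['finger_gap'],s['gripper_force'],'f',f[:2]@F,f[2],s['ft_torque'],s['tool_rot'])
goto(tcp_for(-23.5,-42),140.4)
im=save('wrist','w6'); a=save('side','s6')
cv2.imwrite('pics/w6c.png',np.vstack([cv2.resize(im,(400,300)),cv2.resize(a[80:240,110:324],(400,300))])[:,:,::-1])
```

```text
11.35 0.5477711245096523 0.04819040244910866 f -0.4968992739707196 -0.27046406836737835 [-0.03284168 -0.03422278 -0.00210272] [ 3.37399444e-01  9.41360844e-01 -8.92430796e-04 -7.62336206e-04]
tcp [0.5652 0.2835 0.2109] xdeg 140.56 -> row [-0.4 27.6  0.8] 0.16 norm 28.0
```

View pics/w6c.png

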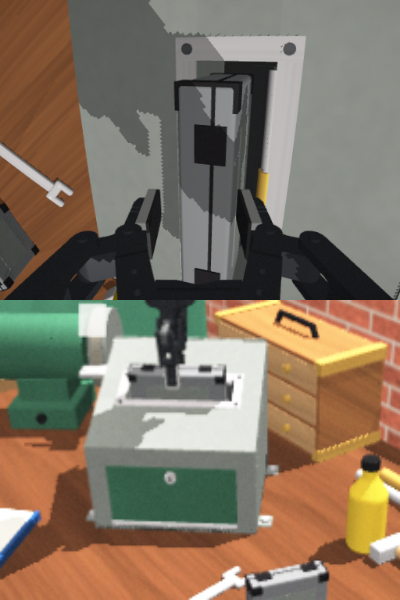

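Call:
step_arm(targets="0 0 -20 0;0 0 -45 0;0 0 -75 0;0 0 -100 0;0 0 -100 0")

```text
t: 11.95
tcp_pos: [0.5679, 0.2848, 0.3152]
tool_rot: [0.337, 0.941, 0.002, 0.003]
force: [0.1, -0.4, 0.3]
finger_gap: 0.549
gripper_force: 0.0
```

Call:
step_arm(targets="0 0 0 90;0 0 0 90;0 0 0 90;0 0 0 90;0 0 0 90;0 0 0 90;0 0 0 90;0 0 0 90;0 0 0 90;0 0 0 90;0 0 0 90;0 0 0 90", gripper=1)

```text
t: 13.15
tcp_pos: [0.5652, 0.284, 0.3095]
tool_rot: [0.904, 0.427, -0.002, -0.0]
force: [0.4, 0.3, -0.4]
finger_gap: 0.001
gripper_force: 0.0
```

Run:
```python
from h import *
s=manip.sense(); f=s['force']; print(s['t'],s['finger_gap'],'f',f[:2]@F,f[2])
for n in(60,45,30,15,0,-15,-30,-40,-50,-55): goto(mw(-9,n),50.4)
im=save('wrist','w7'); a=save('side','s7')
cv2.imwrite('pics/w7c.png',np.vstack([cv2.resize(im,(400,300)),cv2.resize(a[80:240,110:324],(400,300))])[:,:,::-1])
```

```text
13.15 0.001418823258277255 f 0.5436193007135278 -0.3725115342821539
tcp [0.5652 0.284  0.3095] xdeg 50.58 -> row [-8.8  0.7 66.2] 0.18 norm 67.0
tcp [0.5652 0.284  0.3095] xdeg 50.58 -> row [-3.6  0.7 80.3] 0.18 norm 80.0
tcp [0.5652 0.284  0.3095] xdeg 50.58 -> row [ 1.5  0.7 94.4] 0.18 norm 94.0
tcp [0.5652 0.284  0.3095] xdeg 50.58 -> row [  6.7   0.8 108.4] 0.18 norm 109.0
tcp [0.5652 0.284  0.3095] xdeg 50.58 -> row [ 11.9   0.8 122.5] 0.18 norm 123.0
tcp [0.5652 0.284  0.3095] xdeg 50.58 -> row [ 17.    0.9 136.6] 0.18 norm 138.0
tcp [0.5652 0.284  0.3095] xdeg 50.58 -> row [ 22.2   0.9 150.7] 0.18 norm 152.0
tcp [0.5652 0.284  0.3095] xdeg 50.58 -> row [ 25.7   0.9 160.1] 0.18 norm 162.0
tcp [0.5652 0.284  0.3095] xdeg 50.58 -> row [ 29.1   1.  169.5] 0.18 norm 172.0
tcp [0.5652 0.284  0.3095] xdeg 50.58 -> row [ 30.8   1.  174.2] 0.18 norm 177.0
```

View pics/w7c.png

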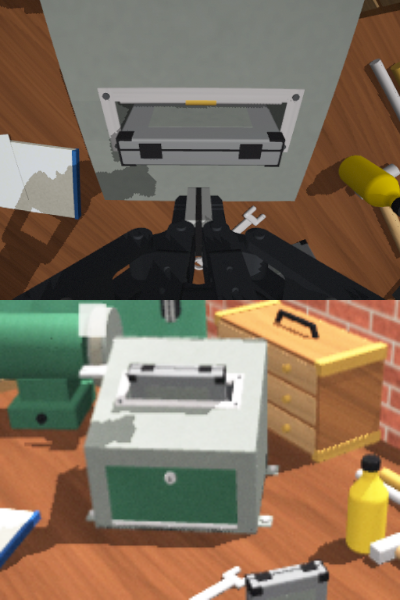

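Call:
step_arm(targets="-9 1 45 0;-9 1 66 0;-4 1 80 0;-1 1 87 0;1 1 94 0;4 1 101 0;6 1 108 0;9 1 115 0;12 1 122 0;12 1 122 0")

```text
t: 14.25
tcp_pos: [0.5745, 0.2933, 0.1879]
tool_rot: [0.904, 0.427, -0.0, -0.0]
force: [0.2, -0.4, -0.3]
finger_gap: -0.003
gripper_force: 0.0
```

Run:
```python
from h import *
s=manip.sense(); f=s['force']; print(s['t'],s['finger_gap'],'f',f[:2]@F,f[2],s['ft_torque'])
for n in(0,-15,-30,-40,-50,-53): goto(mw(-9,n),50.4)
im=save('wrist','w8'); a=save('side','s8')
cv2.imwrite('pics/w8c.png',np.vstack([cv2.resize(im,(400,300)),cv2.resize(a[80:240,110:324],(400,300))])[:,:,::-1])
```

```text
14.25 -0.002975593076809529 f -0.1887966603805099 -0.34759256430332375 [ 0.03009367 -0.00093627  0.03373124]
tcp [0.5745 0.2933 0.1879] xdeg 50.57 -> row [-1.6 -0.6  0.9] 0.17 norm 2.0
tcp [0.5745 0.2933 0.1879] xdeg 50.57 -> row [ 3.5 -0.6 15. ] 0.17 norm 15.0
tcp [0.5745 0.2933 0.1879] xdeg 50.57 -> row [ 8.7 -0.6 29.1] 0.17 norm 30.0
tcp [0.5745 0.2933 0.1879] xdeg 50.57 -> row [12.1 -0.5 38.5] 0.17 norm 40.0
tcp [0.5745 0.2933 0.1879] xdeg 50.57 -> row [15.5 -0.5 47.9] 0.17 norm 50.0
tcp [0.5745 0.2933 0.1879] xdeg 50.57 -> row [16.5 -0.5 50.7] 0.17 norm 53.0
```

View pics/w8c.png

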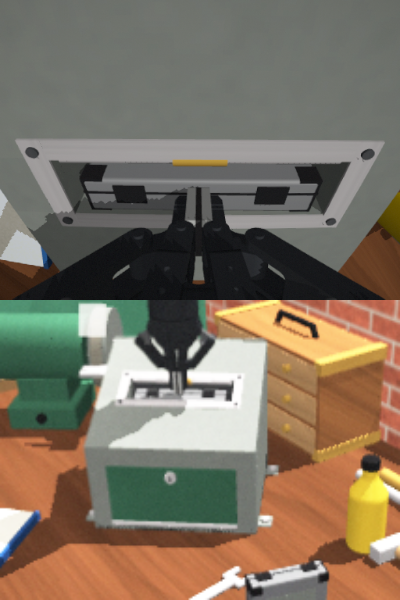

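Call:
step_arm(targets="2 0 7 0;4 0 14 0;6 0 21 0;8 0 28 0;10 0 33 0;12 0 38 0;13 0 43 0;15 0 47 0;15 0 47 0;15 0 47 0")

```text
t: 15.35
tcp_pos: [0.5826, 0.3031, 0.1416]
tool_rot: [0.904, 0.427, -0.002, 0.001]
force: [-1.7, -4.7, 3.8]
finger_gap: -0.001
gripper_force: 2.4
```

Run:
```python
from h import *
s=manip.sense(); f=s['force']; print(s['t'],s['finger_gap'],'f',f[:2]@F,f[2],s['ft_torque'])
for n in(-50,-53,-56,): goto(mw(-9,n),50.4)
im=save('wrist','w9'); a=save('side','s9')
cv2.imwrite('pics/w9c.png',np.vstack([cv2.resize(im,(400,300)),cv2.resize(a[80:240,110:324],(400,300))])[:,:,::-1])
```

```text
15.35 -0.0007807402197461204 f -4.702455409951154 3.7855575373901553 [-0.72586416  0.35386718 -0.01852419]
tcp [0.5826 0.3031 0.1416] xdeg 50.6 -> row [ 2.8 -0.6  1.6] 0.2 norm 3.0
tcp [0.5826 0.3031 0.1416] xdeg 50.6 -> row [ 3.9 -0.6  4.5] 0.2 norm 6.0
tcp [0.5826 0.3031 0.1416] xdeg 50.6 -> row [ 4.9 -0.6  7.3] 0.2 norm 9.0
```

View pics/w9c.png

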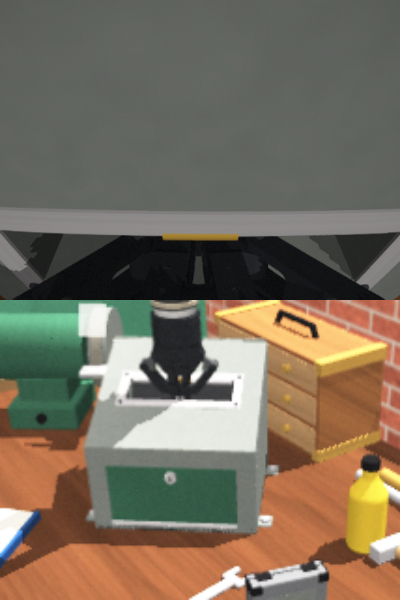

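Call:
step_arm(targets="1 0 2 0;2 0 4 0;2 0 4 0")

```text
t: 15.75
tcp_pos: [0.5837, 0.3049, 0.1375]
tool_rot: [0.904, 0.427, -0.002, 0.0]
force: [-4.1, -4.0, 2.2]
finger_gap: -0.0
gripper_force: 2.6
```

Call:
step_arm(targets="-4 0 -10 0;-8 0 -20 0;-12 0 -32 0;-17 0 -47 0;-25 0 -70 0;-38 0 -105 0;-38 0 -150 0;-100 -40 -190 0;-140 -80 -190 0;-180 -120 -190 0;-200 -120 -190 0;-200 -120 -190 0")

```text
t: 16.95
tcp_pos: [0.36, 0.2272, 0.3286]
tool_rot: [0.904, 0.428, -0.001, -0.001]
force: [-0.5, -0.6, 0.0]
finger_gap: -0.0
gripper_force: 0.0
```

Run:
```python
from h import *
s=manip.sense(); f=s['force']; print(s['t'],s['tcp_pos'],'f',f)
V=lambda a,b:place([*PB,PSI],np.array([[.94*a,b,.19+.342*a]]))
for n in('top','side'):
    im=save(n,n+'9').astype(float); ref=cv2.imread('pics/top0.png' if n=='top' else 'pics/side0.png')[:,:,::-1].astype(float); c=cam(n)
    for a in(-.02,-.01,0,.01,.02):
        print(n,a,[(im[r,q].astype(int).tolist(),ref[r,q].astype(int).tolist()) for b in(-.07,-.02,.03,.07) for q,r in np.round(proj(c,V(a,b))).astype(int)])
    for q in('case_long','flap_edge','case_short','case_low'): print(n,q,[(round(d['p'],2),np.round(d['position'],1).tolist()) for d in manip.mark_of(n,q)])
```

```text
16.95 [0.35999088 0.22718072 0.32864444] f [-0.47011472 -0.55174698  0.00158951]
top -0.02 [([93, 91, 92], [90, 89, 89]), ([98, 95, 96], [95, 92, 93]), ([98, 96, 97], [95, 93, 93]), ([96, 93, 95], [93, 90, 92])]
top -0.01 [([94, 91, 93], [91, 89, 90]), ([96, 94, 96], [93, 92, 93]), ([95, 94, 94], [93, 91, 92]), ([94, 92, 93], [92, 89, 91])]
top 0 [([95, 92, 94], [92, 90, 91]), ([94, 92, 93], [91, 90, 91]), ([94, 92, 93], [91, 90, 90]), ([94, 92, 93], [92, 90, 91])]
top 0.01 [([95, 92, 93], [92, 89, 91]), ([94, 92, 94], [91, 90, 90]), ([93, 92, 92], [91, 90, 90]), ([93, 91, 92], [91, 88, 89])]
top 0.02 [([98, 95, 96], [95, 93, 93]), ([99, 96, 97], [95, 93, 94]), ([100, 97, 98], [97, 94, 95]), ([95, 93, 94], [93, 91, 91])]
top case_long [(0.67, [337.4, 254.8])]
top flap_edge [(0.82, [161.7, 178.0])]
top case_short [(0.53, [276.8, 198.9])]
top case_low [(0.85, [344.3, 200.1]), (0.46, [159.9, 178.0])]
side -0.02 [([253, 252, 251], [252, 251, 251]), ([239, 236, 235], [238, 235, 234]), ([252, 251, 250], [251, 250, 250]), ([206, 203, 203], [203, 201, 204])]
side -0.01 [([132, 133, 139], [132, 132, 136]), ([135, 135, 140], [127, 130, 133]), ([135, 136, 138], [130, 131, 134]), ([133, 131, 139], [131, 132, 136])]
side 0 [([130, 130, 135], [128, 130, 133]), ([129, 132, 134], [128, 130, 132]), ([133, 132, 135], [132, 131, 133]), ([133, 135, 137], [132, 133, 135])]
side 0.01 [([127, 129, 133], [130, 129, 137]), ([130, 130, 132], [128, 131, 133]), ([128, 131, 132], [129, 131, 133]), ([132, 134, 136], [129, 132, 135])]
side 0.02 [([137, 138, 141], [136, 136, 139]), ([137, 137, 138], [134, 133, 134]), ([157, 156, 157], [158, 156, 156]), ([129, 125, 127], [123, 123, 124])]
side case_long [(0.7, [244.8, 350.3])]
side flap_edge [(0.97, [203.7, 134.4])]
side case_short [(0.64, [264.9, 254.8]), (0.25, [301.6, 210.4])]
side case_low [(0.77, [328.2, 314.6])]
```

The pixels across the mouth match the first pictures, so the flap is shut flush. The long case no longer shows on the bench, and the bystanders have not moved.

```bash
python3 -c "
from station import manip
print(manip.sign_off())"
```

```text
the job is handed in; nothing more can be done
None
```

The long case is posted inside the returns box with the flap shut behind it (checked by comparing camera images), the other two cases are where they were, and I handed the job in after about 17 s of the 48 s limit.

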